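# Pack the inspection torches in their case

## Robot

A 6-joint arm with a two-finger parallel gripper is mounted at the origin on the work surface. World frame = base frame: x ahead of the robot, y to its left, z up, the work surface at z = 0. Lengths are in mm, angles in rad, forces in N, time in s.
With the tool pointing down it reaches from about 350 to 975 mm from the base axis. Payload 7.1 kg.
Tool frame: the origin (TCP) lies on the front face of the gripper's body, between the roots of the fingers; the fingertips stand 80 mm ahead of it and the grasp point (between the pads) lies 61 mm ahead of it (env.tips_ahead is the distance from the TCP to the fingertips, in mm); z points along the fingers, y is the line along which they close (so a half turn about z gives the same grasp; the last joint's range is limited). The gripper opens to 88 mm and grips with 3 to 60 N. Pads are 20 mm wide; open, the fingers measure 115 mm over their backs; the gripper's body (75 mm by 178 mm) begins 61 mm behind the grasp point.
Start: joints at [-1.197, 0.423, 1.63, -0, 1.089, -0.019], TCP at [239.251, -577.377, 302.675] pointing down, gripper open.
Joint ranges: [-3, 3], [-0.9, 2.11], [0.09, 2.58], [-1.31, 4.45], [0.11, 2.69], [-2.54, 2.54]. Speed limits (rad/s): [2.39, 2.39, 3.01, 3.14, 3.14, 3.14].

## Interface

Orientations are given as a unit quaternion [x, y, z, w].
In Python, from station import env, set_gripper, viewer, workorder gives the robot as it stands. Calls block until the motion is done:
- env.reach(position, orientation): joint-space move of the TCP to a pose.
- env.move_l(position, rot=None, rate=150, f_stop=None): straight line of the TCP; rot=None keeps the orientation; rate is the mean speed in mm/s. With f_stop (N) it stops when the force on the tool has changed by that much, and returns True; else False.
- env.move_joints(angles): joint-space move.
- set_gripper(opening): finger opening in mm; the grip force is fixed at half the most; returns when the fingers have stopped.
- env.hold(seconds).
- env.ik(position, orientation): joint angles nearest the present ones, or None.
- env.read_state(): the state.
- viewer.camera(name): name is "scene" or "side" or "wrist"; returns the picture (420x560x3 uint8, blue, green, red); there is no depth.
- viewer.camera_params(name): a dict with "fx", "fy", "cx", "cy" (pixels), "pose" (4x4, takes a point from camera to world coordinates); the wrist camera has in their place "tool_from_camera" (4x4, takes a point from camera to tool coordinates, whose origin is the TCP and whose axes are the flange's). Camera axes: x right, y up, looking along -z (the intrinsics and any distortion apply to the point x, -y, -z); pixel columns grow to the right and rows downward; lengths in mm; the calibration is good to about 2 mm. A picture is of the moment at which its call begins: read the wrist's pose just before it. camera_params takes no time and is no camera call.
A pose or a line that the arm cannot do raises env.IKError and nothing moves.
- workorder.sign_off(): hands the job in; it is judged then, once.
The state is a dict: "time_s": time; "qpos": joint angles; "dq": joint speeds; "tau": joint torques, N m; "tool_pos": TCP position; "orientation": TCP orientation; "force": force on the tool from outside, world axes, zero at the start; "wrist_torque": the same for the moment, N m; "width": finger opening in mm; "grip_force": force on a finger pad.
Only numpy, scipy, OpenCV 4.12 (cv2) and the standard library are available. Lean on these libraries where they do the work, as an engineer would, in place of code of your own. Each camera call takes 0.05 s, during which the arm holds its last target. There are 200 camera calls.

## Task

Take the two inspection torches from the sloping stand and lay them flat in the open wooden case, both lenses pointing to the end with the white strip: the black ultraviolet torch in the rear groove beside the hinge, the silver white-light torch in the front groove. Set them down rather than drop them, then lower the lid, without slamming it, until it is fully shut. Leave the loupe, jar lid, figurine and clamped saucer where they stand.

Things in the scene. Friction and masses are not known exactly. Their poses are not given: they have to be found in the camera images.
- uv_torch: Black cylindrical ultraviolet torch, 130 mm long, 24 mm diameter all along, about 110 g. Origin at the middle of its length on its axis; its x axis runs along the torch and points to the lens end, marked by a violet collar 26 mm long. At the start it lies on the sloping stand with its lens end UP.
- white_torch: Silver cylindrical white-light torch, 130 mm long, 24 mm diameter all along, about 110 g. Origin at the middle of its length on its axis; its x axis runs along the torch and points to the lens end, marked by a yellow collar 26 mm long. At the start it lies on the sloping stand with its lens end DOWN.
- uv_torch_lens (a point): Centre of the black torch's lens face, 65 mm from its middle.
- white_torch_lens (a point): Centre of the silver torch's lens face, 65 mm from its middle.
- stand: Fixed brown wooden stand, foot 140 x 160 mm; its board, 156 mm long, slopes up at 30 degrees from the horizontal towards the stand's +x, upper edge about 90 mm high. Origin: centre of the underside. Two lanes run up the slope at y = +40 and -40 mm; which torch is in which varies. A torch lies directly on the board, lower end on a brass ledge, 18 mm high.
- stand_board (a point): Centre of the board's upper face, 50 mm above the table. Brass guide blocks 9 mm high flank each torch near its two ends only, so the middle 70 mm of each torch is clear for fingers down to the board.
- case: Fixed light wooden case, 170 mm (x) by 190 mm (y) by 48 mm high, walls and floor 6 mm thick, dark red lining. Origin at the centre of the underside; z up, +x is the hinge side (the rear), +y is the end whose inside floor carries a white strip. Two grooves run along y at x = -32 mm (front) and x = +28 mm (rear).
- front_groove (a point): Where the middle of a torch lies when it rests on the floor in the front groove: 12 mm above the inner floor, 18 mm above the table. Axes as the case's. A groove is two pairs of pale wooden blocks 10 mm high, 30 mm apart across it; the pairs (16 mm long) are centred 46 mm either side of the case's middle, with clear floor for fingers between them.
- rear_groove (a point): The same for the rear groove, next to the hinge, 60 mm behind the front one.
- lid (a joint): Angle of the case lid, rad: 0 shut, growing as it opens, at most 1.9. It starts at 1.7 to 1.88 (leaning a little back from upright, its free edge about 0.22 m above the table). Its stiff hinge stays where left; moving it takes about 0.2 N m (1 to 3 N near the free edge); it weighs 150 g.
- lid_hinge (a point): On the hinge line, middle of its width, 48.5 mm above the table on the case's rear edge; turns with the lid. The lid is a board 170 mm from hinge to free edge, 190 mm wide, 8 mm thick; in the lid's own frame (z the outward, upper face when shut) the board spans x = -170 to 0 mm and z = 0 to 8 mm.
- lid_handle (a point): Grip point of the small brass knob (about 30 mm across) on the lid's outer face, 35 mm off the face, 30 mm from the free edge, middle of the width.
- loupe: Bystander: chrome loupe, upright cylinder 38 mm diameter, 28 mm high; origin under its centre.
- jar_lid: Bystander: blue and white ginger jar lid, 85 mm diameter, 55 mm high; origin under its centre.
- figurine: Bystander: white bisque shepherdess, base 60 mm diameter, 146 mm high; origin under its centre.
- clamp: Bystander: brass bench clamp on a 70 x 90 mm foot, 126 mm high, holding a level celadon saucer of 130 mm diameter at 65 mm height on its +y side, centred 60 mm from the origin, which lies under the foot's centre.
There are look-alikes about, which are no part of the job. Of the things that look like the uv_torch, the smaller one is meant. Of the things that look like the white_torch, the smaller one is meant.

How it is judged:
By the outcome, as a careful person would: the job done as asked, in the order asked, and still so for the second after the job is handed in, with the robot touching nothing.
It also fails if it takes over 72 s, if anything falls off the work surface, if the arm or the gripper's body presses on something with over 40 N, if the wrist force passes 120 N, or if a joint passes its speed limit or range.

## Working session

There is one attempt and no reset: what is moved stays moved. The work goes in short steps, each a Python script; the robot and the scene stay as the last script left them, time stands still between calls to the robot, and variables do not carry over. Pictures are saved under pics/ and viewed, at most 11 in all, crops included, and the job is handed in when it is done.

```bash
ls; mkdir -p pics; python3 - <<'E'
from station import env, set_gripper, viewer, workorder
import cv2,numpy as np
for n in ["scene","side"]:
    cv2.imwrite(f"pics/{n}0.png",viewer.camera(n))
    p=viewer.camera_params(n);print(n,{k:(np.round(v,3).tolist() if k!='x' else v) for k,v in p.items()})
print({k:np.round(v,3).tolist() for k,v in viewer.camera_params("wrist").items()})
print(env.read_state())
E
```

```text
pics
scene {'fx': 482.255, 'fy': 482.255, 'cx': 282.245, 'cy': 214.965, 'pose': [[-0.747, -0.503, 0.436, 993.009], [0.665, -0.563, 0.49, 534.14], [-0.001, 0.656, 0.755, 883.79], [0.0, 0.0, 0.0, 1.0]]}
side {'fx': 528.569, 'fy': 528.569, 'cx': 283.726, 'cy': 197.849, 'pose': [[-0.907, 0.255, -0.335, 146.218], [-0.421, -0.566, 0.709, 817.22], [-0.008, 0.784, 0.62, 764.427], [0.0, 0.0, 0.0, 1.0]]}
{'fx': 349.89, 'fy': 349.89, 'cx': 274.689, 'cy': 204.352, 'tool_from_camera': [[-0.0, 0.963, 0.269, 74.154], [1.0, 0.0, -0.0, 0.121], [-0.0, 0.269, -0.963, -82.511], [0.0, 0.0, 0.0, 1.0]]}
{'time_s': 0.1, 'qpos': array([-1.19697852e+00,  4.23755973e-01,  1.63060206e+00,  1.01657533e-05,
        1.08862396e+00, -1.90181120e-02]), 'dq': array([ 1.30281397e-04, -1.03354737e-03, -8.72537669e-04,  1.49632215e-05,
       -6.05952844e-04, -7.20785040e-04]), 'tau': array([ 9.45068382e-05, -5.45617068e+01, -2.74325073e+01,  6.44517085e-02,
        1.88006664e-02, -5.43089106e-05]), 'tool_pos': array([ 239.12706299, -577.01779099,  301.98916175]), 'orientation': array([ 9.80772154e-01,  1.95155063e-01, -1.18158032e-04, -6.84562912e-04]), 'force': array([0.34073674, 1.10192826, 0.63706084]), 'wrist_torque': array([ 0.00708468, -0.01504233, -0.02871012]), 'grip_force': 0.0, 'width': 87.8726170411849}
```

View both.

View pics/scene0.png

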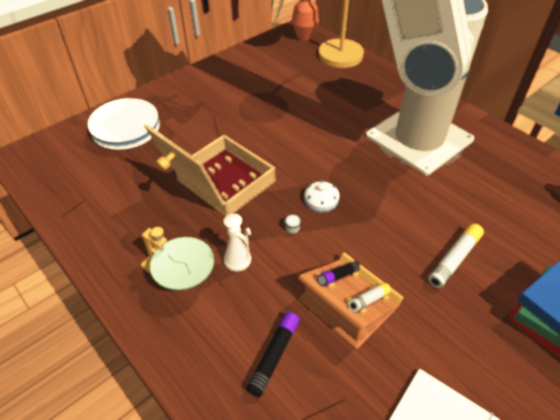

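View pics/side0.png

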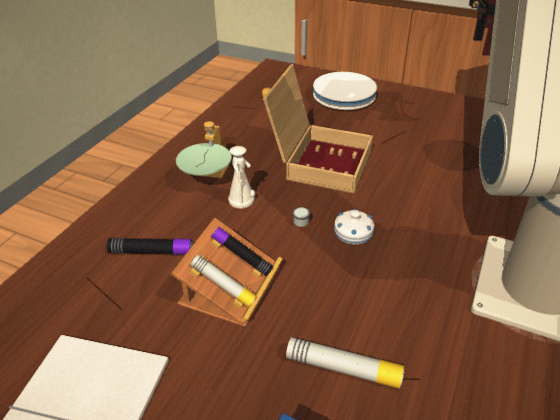

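```bash
cat > h.py <<'E'
from station import env, set_gripper, viewer, workorder
import cv2,numpy as np
from scipy.spatial.transform import Rotation as R
def campose(n,state=None):
    p=viewer.camera_params(n)
    if n!="wrist": return p,np.array(p["pose"])
    T=np.eye(4);T[:3,:3]=R.from_quat(state["orientation"]).as_matrix();T[:3,3]=state["tool_pos"]
    return p,T@np.array(p["tool_from_camera"])
def ray(pose,p,uv):
    d=pose[:3,:3]@np.array([(uv[0]-p["cx"])/p["fx"],-(uv[1]-p["cy"])/p["fy"],-1.])
    return pose[:3,3],d/np.linalg.norm(d)
def plane(pose,p,uv,z):
    o,d=ray(pose,p,uv);return o+d*(z-o[2])/d[2]
def tri(rays):
    A=sum(np.eye(3)-np.outer(d,d) for o,d in rays);b=sum((np.eye(3)-np.outer(d,d))@o for o,d in rays)
    x=np.linalg.solve(A,b);return x,[np.linalg.norm((np.eye(3)-np.outer(d,d))@(x-o)) for o,d in rays]
def proj(pose,p,X):
    c=pose[:3,:3].T@(np.asarray(X)-pose[:3,3]);return np.array([p["cx"]-p["fx"]*c[0]/c[2],p["cy"]+p["fy"]*c[1]/c[2]])
def mask(im,lo,hi): return cv2.inRange(cv2.cvtColor(im,cv2.COLOR_BGR2HSV),np.array(lo),np.array(hi))
VIO=((125,100,60),(150,255,255)); YEL=((24,150,120),(34,255,255))
def blobs(m,amin=20):
    n,l,s,c=cv2.connectedComponentsWithStats(m);return [(int(s[i,4]),np.round(c[i],1)) for i in range(1,n) if s[i,4]>=amin]
def down(yaw): # tool down, closing axis(y) at angle yaw from world y
    return (R.from_euler("z",yaw)*R.from_euler("x",np.pi)).as_quat()
E
python3 - <<'E'
from h import *
for n in ["scene","side"]:
    im=cv2.imread(f"pics/{n}0.png");p,P=campose(n)
    for nm,c in (("vio",VIO),("yel",YEL)):
        print(n,nm,[(a,c2.tolist(),np.round(plane(P,p,c2,40)).tolist()) for a,c2 in blobs(mask(im,*c))])
ims=[]
S,s=campose("scene"),campose("side")
for nm,a,b in [("vio",(325,280),(220,236)),("yel",(384,289),(247,297)),("loupe",(292,223),(301,217)),("jarlid",(322,196),(354,226)),("fig",(237,250),(240,195)),
 ("case front corner",(229,209),(352,189)),("case right top",(274,173),(372,136)),("case far/strip",(225,138),(313,128)),("knob",(167,160),(267,93))]:
    x,e=tri([ray(S[1],S[0],a),ray(s[1],s[0],b)]);print(nm,np.round(x),np.round(e,1))
a=cv2.imread("pics/scene0.png")[120:320,110:410]
b=cv2.imread("pics/side0.png")[60:330,160:400]
c=np.zeros((600,800,3),np.uint8)
x=cv2.resize(a[:110,30:180],(400,293),interpolation=2);c[:293,:400]=x
x=cv2.resize(b[:140,90:230],(400,400),interpolation=2)[:293];c[:293,400:]=x
c[300:,:400]=cv2.resize(a[125:,170:],(400,300*1),interpolation=2)[:300]
c[300:,400:]=cv2.resize(b[150:,0:140],(400,343),interpolation=2)[:300]
cv2.imwrite("pics/crop1.png",c)
E
```

```text
scene vio [(117, [329.3, 276.4], [546.0, 179.0, 40.0]), (281, [289.4, 321.7], [678.0, 201.0, 40.0])]
scene yel [(134, [476.0, 231.3], [213.0, 313.0, 40.0]), (50, [386.2, 288.1], [479.0, 276.0, 40.0])]
side vio [(179, [220.3, 235.3], [603.0, 153.0, 40.0]), (259, [180.6, 245.9], [659.0, 213.0, 40.0])]
side yel [(127, [246.4, 296.8], [478.0, 275.0, 40.0]), (355, [389.5, 373.5], [202.0, 320.0, 40.0])]
vio [578. 193.  79.] [2. 2.]
yel [480. 272.  34.] [1.1 1.1]
loupe [489.   2.  12.] [0.1 0.1]
jarlid [374. -14.  12.] [1.6 1.6]
fig [643.  -9.  22.] [5.9 5.9]
case front corner [ 479. -282. -137.] [31.5 31.5]
case right top [ 420. -145.  102.] [55.8 55.8]
case far/strip [ 528. -178.  151.] [21.6 21.6]
knob [ 668. -203.  180.] [1.2 1.2]
```

View pics/crop1.png

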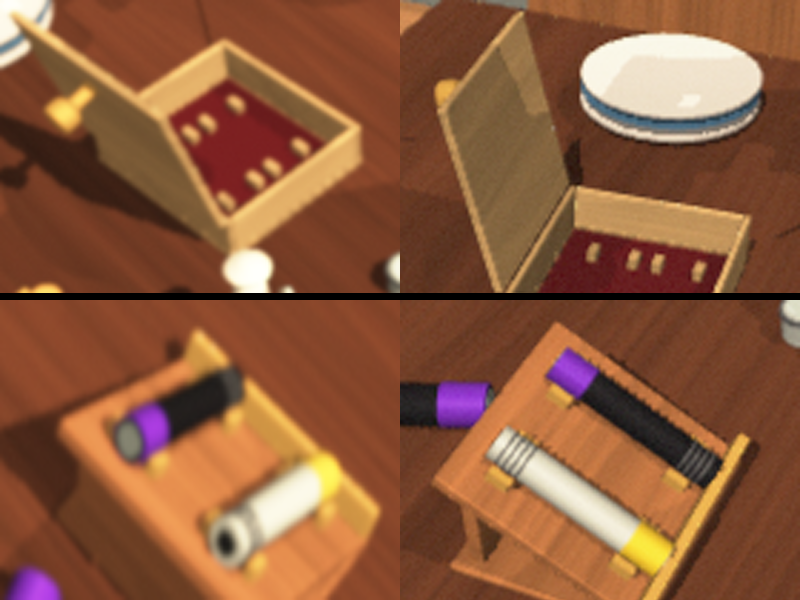

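```bash
python3 - <<'E'
from h import *
import json
q=down(0.0);out={}
for k,pos in [("c1",(500,-260,400)),("c2",(500,-160,400)),("s1",(480,170,400)),("s2",(480,270,400))]:
    env.reach(pos,q); env.hold(0.15); st=env.read_state(); im=viewer.camera("wrist"); cv2.imwrite(f"pics/{k}.png",im)
    out[k]={a:np.array(st[a]).tolist() for a in("tool_pos","orientation")}
    print(k,st["time_s"],np.round(st["tool_pos"],1))
json.dump(out,open("w.json","w"))
a,b=[cv2.imread(f"pics/{k}.png") for k in("c2","s1")]
E
```

```text
c1 1.8083 [ 499.6 -260.8  399.7]
c2 2.4917 [ 500.1 -160.9  400. ]
s1 3.9417 [480.4 169.  400. ]
s2 4.625 [480.1 269.  399.9]
```

View pics/c2.png

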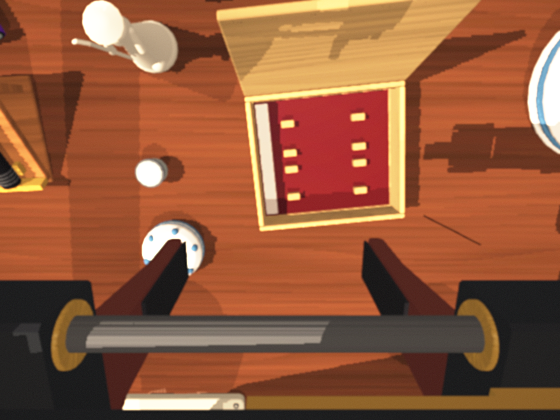

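View pics/s1.png

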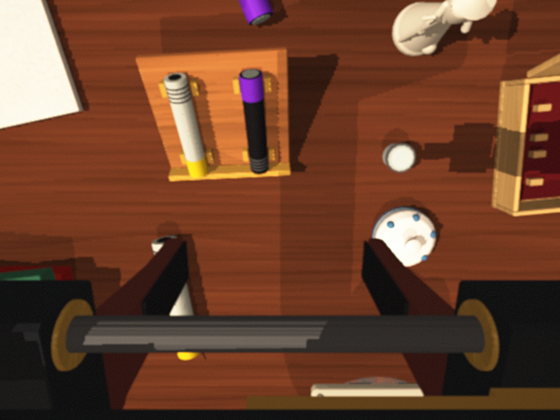

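```bash
cat > meas.py <<'E'
from h import *
import json
W=json.load(open("w.json"))
p=viewer.camera_params("wrist")
def seg(k):
    im=cv2.imread(f"pics/{k}.png"); hsv=cv2.cvtColor(im,cv2.COLOR_BGR2HSV); im2=im.copy()
    P=campose("wrist",W[k])[1]; return im,hsv,P
E
python3 - <<'E'
from meas import *
# case blocks
D={}
for k in("c1","c2"):
    im,hsv,P=seg(k)
    red=cv2.inRange(hsv,(170,150,60),(180,255,200))|cv2.inRange(hsv,(0,200,60),(3,255,170))
    red=cv2.morphologyEx(red,cv2.MORPH_OPEN,np.ones((3,3)))
    n,l,s,c=cv2.connectedComponentsWithStats(red);i=1+np.argmax(s[1:,4])
    hull=cv2.convexHull(cv2.findContours((l==i).astype(np.uint8),0,2)[0][0]);m=np.zeros_like(red);cv2.fillConvexPoly(m,hull,255)
    bl=cv2.bitwise_and(m,cv2.inRange(hsv,(8,0,150),(35,200,255)))
    print(k,s[i],[(a,c.tolist(),np.round(plane(P,p,c,16)).tolist()) for a,c in blobs(bl,25)])
for k in("s1","s2"):
    im,hsv,P=seg(k)
    for nm,c,z in(("vio",VIO,75),("yel",YEL,45)):
        print(k,nm,[(a,c2.tolist(),np.round(plane(P,p,c2,z)).tolist()) for a,c2 in blobs(mask(im,*c))])
    blk=cv2.inRange(hsv,(0,0,0),(180,255,45)); sil=cv2.inRange(hsv,(0,0,130),(40,90,255))
    for nm,m in(("blk",blk),("sil",sil)):
        m=m.copy();m[270:]=0
        print(k,nm,[(a,c.tolist()) for a,c in blobs(m,300)])
E
```

```text
c1 [ 243   97   45   45 1094] [(75, [279.7, 116.3], [562.0, -267.0, 16.0])]
c2 [ 279  170  109   43 1601] [(120, [359.9, 189.6], [465.0, -278.0, 16.0]), (88, [293.8, 196.8], [455.0, -187.0, 16.0])]
s1 vio [(503, [254.8, 8.4], [654.0, 189.0, 75.0]), (552, [251.4, 89.1], [573.0, 195.0, 75.0])]
s1 yel [(171, [193.6, 169.1], [479.0, 271.0, 45.0]), (72, [184.3, 355.4], [201.0, 303.0, 45.0])]
s1 blk [(1062, [256.4, 131.3]), (427, [178.6, 258.6]), (404, [371.4, 258.9])]
s1 sil [(7592, [30.9, 66.2]), (3092, [434.1, 21.8]), (1419, [183.0, 118.4]), (590, [400.6, 157.9]), (2314, [406.1, 235.5])]
s2 vio [(521, [338.6, 8.5], [653.0, 202.0, 75.0]), (553, [343.2, 88.7], [573.0, 193.0, 75.0])]
s2 yel [(145, [270.8, 168.5], [479.0, 274.0, 45.0]), (58, [249.3, 355.2], [201.0, 307.0, 45.0])]
s2 blk [(705, [393.1, 77.0]), (1109, [339.7, 131.1]), (646, [173.3, 257.4]), (576, [375.6, 259.0]), (400, [89.9, 262.4])]
s2 sil [(18314, [67.8, 66.3]), (2954, [509.5, 23.9]), (1405, [270.0, 118.2]), (430, [478.4, 157.3]), (2656, [474.1, 237.3]), (483, [233.8, 255.6])]
```

```bash
python3 - <<'E'
import cv2,numpy as np
a=cv2.imread("pics/s2.png")[20:220,120:460];
cv2.imwrite("pics/crop2.png",cv2.resize(a,(800,470),interpolation=cv2.INTER_CUBIC))
E
```

```text
(no output)
```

View pics/crop2.png

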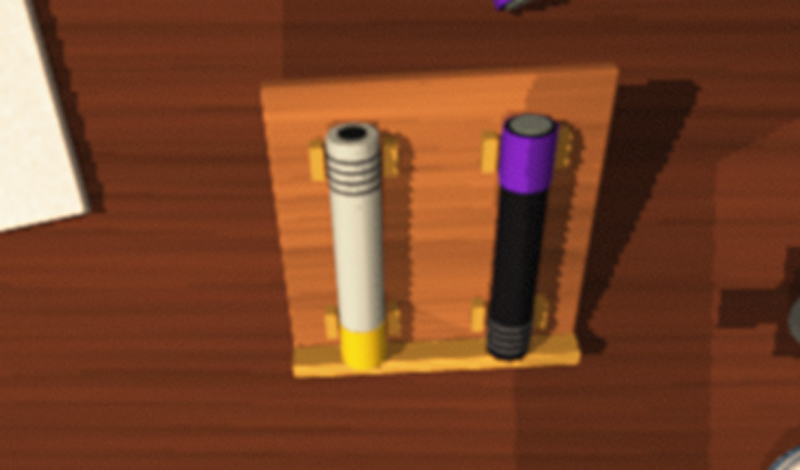

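```bash
python3 - <<'E'
from meas import *
X={}
P1,P2=seg("s1")[2],seg("s2")[2]
for nm,a,b in[("vio",(251.4,89.1),(343.2,88.7)),("blk",(256.4,131.3),(339.7,131.1)),("yel",(193.6,169.1),(270.8,168.5)),("sil",(183,118.4),(270,118.2))]:
    X[nm],e=tri([ray(P1,p,a),ray(P2,p,b)]);print(nm,np.round(X[nm],1),np.round(e,1))
for a,b in(("blk","vio"),("yel","sil")):
    d=X[b]-X[a];print(a,np.linalg.norm(d),"slope",np.degrees(np.arctan2(d[2],np.hypot(*d[:2]))),"yaw",np.degrees(np.arctan2(d[1],d[0])))
im,hsv,P=seg("c2")
for uv in[(325,120),(320,190),(345,135),(380,180),(288,124),(358,117),(268,150),(220,150),(330,250)]: print(uv,hsv[uv[1],uv[0]])
for k in("c1","c2"):
    im,hsv,P=seg(k)
    h=hsv[...,0].astype(int);red=(((h>=172)|(h<=2))&(hsv[...,1]>190)).astype(np.uint8)*255
    red=cv2.morphologyEx(red,cv2.MORPH_OPEN,np.ones((5,5)));red=red*1;red[270:]=0
    n,l,s,c=cv2.connectedComponentsWithStats(red);i=1+np.argmax(s[1:,4]);
    hull=cv2.convexHull(np.vstack(cv2.findContours((l==i).astype(np.uint8),0,2)[0]));m=np.zeros_like(red);cv2.fillConvexPoly(m,hull,255)
    bl=cv2.bitwise_and(m,cv2.inRange(hsv,(5,0,90),(40,235,255)))
    print(k,s[i],[(a,c.tolist(),np.round(plane(P,p,c,16)).tolist()) for a,c in blobs(bl,15)])
E
```

```text
vio [573.  194.1  81.6] [0. 0.]
blk [526.  190.8  54.5] [0.1 0.1]
yel [477.1 273.8  34. ] [0.1 0.1]
sil [541.6 274.1  68.7] [0.2 0.2]
blk 54.347406391604636 slope 29.88876869533142 yaw 4.069278225893093
yel 73.27898405075409 slope 28.227822720259773 yaw 0.2626119992124207
(325, 120) [179 187 180]
(320, 190) [  0 186 180]
(345, 135) [179 188 176]
(380, 180) [179 193 173]
(288, 124) [ 27  94 255]
(358, 117) [ 27  94 255]
(268, 150) [ 19  43 247]
(220, 150) [  9 181 193]
(330, 250) [  9 183 174]
c1 [ 214  114  103   98 5362] [(71, [281.2, 117.7], [560.0, -269.0, 16.0]), (123, [283.6, 145.4], [524.0, -273.0, 16.0]), (122, [285.0, 161.9], [502.0, -275.0, 16.0]), (111, [287.4, 189.6], [464.0, -278.0, 16.0]), (90, [222.0, 196.1], [455.0, -188.0, 16.0])]
c2 [362 171  25  33 462] [(22, [365.7, 187.8], [467.0, -285.0, 16.0])]
```

```bash
python3 - <<'E'
from meas import *
B={}
for k in("c1","c2"):
    im,hsv,P=seg(k)
    h=hsv[...,0].astype(int);red=(((h>=172)|(h<=3))&(hsv[...,1]>160)).astype(np.uint8)*255
    red=cv2.morphologyEx(red,cv2.MORPH_OPEN,np.ones((5,5)));red[270:]=0
    n,l,s,c=cv2.connectedComponentsWithStats(red);i=1+np.argmax(s[1:,4]);
    hull=cv2.convexHull(np.vstack(cv2.findContours((l==i).astype(np.uint8),0,2)[0]));m=np.zeros_like(red);cv2.fillConvexPoly(m,hull,255)
    bl=cv2.bitwise_and(m,cv2.inRange(hsv,(8,0,120),(40,170,255)))
    B[k]=[c for a,c in blobs(bl,25)]
    print(k,s[i],[(a,c.tolist(),np.round(plane(P,p,c,16)).tolist()) for a,c in blobs(bl,25)])
P1,P2=seg("c1")[2],seg("c2")[2]
for c in B["c1"]:
    r=[(tri([ray(P1,p,c),ray(P2,p,d)]),d) for d in B["c2"] if abs(c[1]-d[1])<6 and np.linalg.norm(plane(P1,p,c,16)-plane(P2,p,d,16))<12]
    for x,d in r: print(c,d,np.round(x[0],1),np.round(x[1],1))
P=seg("s2")[2]
f=lambda u,v:(120+u*340/800,20+v*200/470)
for z,a,b in((24,(295,362),(578,350)),(90,(262,87),(617,68))):
    A,C=plane(P,p,f(*a),z),plane(P,p,f(*b),z);d=A-C;print(A,C,np.linalg.norm(d),"yaw",np.degrees(np.arctan2(-d[0],d[1])))
E
```

```text
c1 [  193    90   124   123 11815] [(94, [281.1, 115.9], [562.0, -269.0, 16.0]), (100, [210.6, 123.0], [553.0, -178.0, 16.0]), (92, [283.6, 145.2], [525.0, -273.0, 16.0]), (90, [214.6, 152.1], [516.0, -181.0, 16.0]), (91, [285.1, 161.7], [503.0, -275.0, 16.0]), (93, [217.0, 168.5], [494.0, -183.0, 16.0]), (78, [287.7, 189.3], [465.0, -278.0, 16.0]), (84, [220.9, 195.7], [456.0, -187.0, 16.0])]
c2 [  269    91   119   122 11685] [(124, [357.5, 116.5], [562.0, -268.0, 16.0]), (116, [287.2, 123.5], [553.0, -177.0, 16.0]), (123, [358.5, 145.9], [524.0, -272.0, 16.0]), (115, [289.5, 152.7], [515.0, -181.0, 16.0]), (118, [359.0, 162.2], [503.0, -274.0, 16.0]), (108, [291.2, 168.8], [494.0, -183.0, 16.0]), (117, [359.8, 189.6], [465.0, -278.0, 16.0]), (107, [293.4, 195.9], [456.0, -187.0, 16.0])]
[281.1 115.9] [357.5 116.5] [ 562.  -269.2   12.3] [0. 0.]
[210.6 123. ] [287.2 123.5] [ 553.3 -177.4   15.4] [0. 0.]
[283.6 145.2] [358.5 145.9] [ 524.2 -272.6   13.4] [0.1 0.1]
[214.6 152.1] [289.5 152.7] [ 515.4 -180.8   15.3] [0.1 0.1]
[285.1 161.7] [359.  162.2] [ 502.2 -274.8   13. ] [0. 0.]
[217.  168.5] [291.2 168.8] [ 493.9 -183.3   16.8] [0.1 0.1]
[287.7 189.3] [359.8 189.6] [ 463.8 -278.6   11.5] [0.1 0.1]
[220.9 195.7] [293.4 195.9] [ 456.  -186.8   15.9] [0.1 0.1]
[468.08613492 307.7461299   24.        ] [474.71546751 148.44216068  24.        ] 159.44184726421912 yaw 2.3829522210459433
[604.11510133 313.83583509  90.        ] [611.71189762 157.24131808  90.        ] 156.77867863150502 yaw 2.7773857940032096
```

```bash
cat > plan.py <<'E'
from h import *
SY=np.radians(2.5); CY=0.093
u=R.from_euler("z",SY).apply([np.cos(np.pi/6),0,.5]); n=R.from_euler("z",SY).apply([-.5,0,np.cos(np.pi/6)])
UV=np.array([530,191.7,57.5]); WH=np.array([527,272.5,57.5])
REAR=np.array([538.7,-225.,18]); FRONT=np.array([479.1,-230.9,18])
C=R.from_euler("z",CY)
def quat(x,z): x,z=np.array(x,float),np.array(z,float);return R.from_matrix(np.c_[x,np.cross(z,x),z]).as_quat()
def placeq(th): return (C*R.from_quat(quat([0,1,0],[np.sin(th),0,-np.cos(th)]))).as_quat()
def tcp(q,pt,a): return np.asarray(pt)-(80-a)*R.from_quat(q).as_matrix()[:,2]
HINGE=C.apply([85,0,0])+(FRONT+C.apply([32,0,0]))*[1,1,0]+[0,0,48.5]
def grasp(M,sgn):
    q=quat(sgn*u,-n)
    set_gripper(50)
    env.reach(tcp(q,M+100*n,5),q); env.move_l(tcp(q,M+15*n,5),rate=150)
    hit=env.move_l(tcp(q,M-17*n,5),rate=30,f_stop=5)
    s=env.read_state(); tip=s["tool_pos"]+80*R.from_quat(s["orientation"]).as_matrix()[:,2]
    print("hit",hit,"tip height above nominal board",round(float((tip-(M-12*n))@n),1),np.round(s["force"],1))
    if not hit: return
    env.move_l(s["tool_pos"]+6.5*n,rate=40); set_gripper(10)
    s=env.read_state();print("w",s["width"],s["grip_force"])
    p=s["tool_pos"]; env.move_l(p+40*n,rate=120); p2=p+40*n; env.move_l([p2[0],p2[1],300],rate=200)
    s=env.read_state();print("w",s["width"],s["grip_force"],s["time_s"])
E
python3 - <<'E'
from plan import *
print("hinge",HINGE)
S,s=campose("scene"),campose("side")
print("saucer",tri([ray(S[1],S[0],(182,262)),ray(s[1],s[0],(204,160))]),"clamp",tri([ray(S[1],S[0],(153,232)),ray(s[1],s[0],(210,126))])[0])
for nm,q,pt,a in[("uvg",quat(u,-n),UV,5),("whg",quat(-u,-n),WH,5),("rear",placeq(np.radians(14)),REAR,5),("rearhi",placeq(np.radians(14)),REAR+[0,0,200],5),("front",placeq(0),FRONT,5)]:
    j=env.ik(tcp(q,pt,a),q);print(nm,np.round(tcp(q,pt,a)),None if j is None else np.round(j,2))
grasp(UV,1)
cv2.imwrite("pics/g1s.png",viewer.camera("side"))
E
```

```text
hinge [ 595.59439807 -220.03467818   48.5       ]
saucer (array([759.93537838, -43.08646792,  59.13774584]), [np.float64(0.2232089010627079), np.float64(0.223208901062868)]) clamp [ 777.07378982 -108.53117939  112.44796452]
uvg [493. 190. 122.] [ 0.43  0.54  2.17  4.38  0.2  -2.47]
whg [490. 271. 122.] None
rear [ 521. -227.   91.] [-0.49  0.63  1.96  0.38  0.37 -0.92]
rearhi [ 521. -227.  291.] [-0.49  0.29  1.88  0.19  0.77 -0.7 ]
front [ 479. -231.   93.] [-0.47  0.62  1.93 -0.    0.58 -0.56]Traceback (most recent call last):
  File "<stdin>", line 7, in <module>
  File "plan.py", line 14, in grasp
    env.reach(tcp(q,M+100*n,5),q); env.move_l(tcp(q,M+15*n,5),rate=150)
    ~~~~~~~~~^^^^^^^^^^^^^^^^^^^^
station.IKError: the arm cannot take that pose within its joint ranges
```

```bash
cat >> plan.py <<'E'
def gq(sgn,ph): # tool tilted outward by ph (30 deg = normal to board)
    r=R.from_euler("z",SY); return quat(sgn*r.apply([np.cos(ph),0,np.sin(ph)]),r.apply([np.sin(ph),0,-np.cos(ph)]))
E
python3 - <<'E'
from plan import *
for nm,M,sg in(("uv",UV,1),("wh",WH,-1),("wh",WH,1),("uv",UV,-1)):
  for d in(10,15,18,20,22,24,26,34,38,42):
    q=gq(sg,np.radians(d)); r=[]
    for off in(-17*n,15*n,100*n,40*n+[0,0,180]):
        j=env.ik(tcp(q,M+off,5),q); r.append(None if j is None else np.round(j[3:],2).tolist())
    print(nm,sg,d,r)
print(env.read_state()["width"])
E
```

```text
uv 1 10 [[-0.12, 0.45, 1.98], [-0.12, 0.49, 1.98], [-0.1, 0.61, 1.99], [-0.07, 0.92, 1.93]]
uv 1 15 [[-0.26, 0.33, 2.13], [-0.24, 0.37, 2.11], [-0.19, 0.5, 2.09], [-0.12, 0.82, 1.98]]
uv 1 18 [[-0.4, 0.26, 2.28], [-0.36, 0.3, 2.24], [-0.27, 0.44, 2.18], [-0.16, 0.76, 2.02]]
uv 1 20 [[-0.55, 0.22, 2.43], [-0.48, 0.26, 2.36], [-0.34, 0.4, 2.25], [-0.18, 0.72, 2.05]]
uv 1 22 [None, [-0.64, 0.22, 2.53], [-0.42, 0.36, 2.34], [-0.22, 0.68, 2.08]]
uv 1 24 [None, None, [-0.53, 0.32, 2.45], [-0.25, 0.64, 2.12]]
uv 1 26 [None, None, None, [-0.3, 0.6, 2.17]]
uv 1 34 [[3.96, 0.3, -2.04], [4.11, 0.27, -2.18], None, [-0.56, 0.45, 2.44]]
uv 1 38 [[3.81, 0.41, -1.87], [3.91, 0.38, -1.96], [4.37, 0.3, -2.4], None]
uv 1 42 [[3.73, 0.53, -1.76], [3.8, 0.49, -1.83], [4.13, 0.39, -2.13], None]
wh -1 10 [[-0.16, 0.5, -0.99], [-0.15, 0.54, -0.99], [-0.14, 0.65, -0.97], [-0.1, 0.95, -1.05]]
wh -1 15 [[-0.31, 0.39, -0.83], [-0.29, 0.43, -0.84], [-0.25, 0.56, -0.85], [-0.16, 0.85, -0.99]]
wh -1 18 [[-0.45, 0.33, -0.68], [-0.41, 0.37, -0.71], [-0.34, 0.5, -0.76], [-0.21, 0.8, -0.94]]
wh -1 20 [[-0.57, 0.3, -0.
[... 1475 characters left out ...]
0.3, -0.9], [-0.27, 0.44, -0.97], [-0.16, 0.76, -1.12]]
uv -1 20 [[-0.55, 0.22, -0.71], [-0.48, 0.26, -0.78], [-0.34, 0.4, -0.89], [-0.18, 0.72, -1.09]]
uv -1 22 [[-0.77, 0.18, -0.49], [-0.64, 0.22, -0.61], [-0.42, 0.36, -0.8], [-0.22, 0.68, -1.06]]
uv -1 24 [[-1.06, 0.16, -0.19], [-0.87, 0.19, -0.37], [-0.53, 0.32, -0.69], [-0.25, 0.64, -1.02]]
uv -1 26 [None, [-1.16, 0.18, -0.08], [-0.67, 0.29, -0.54], [-0.3, 0.6, -0.97]]
uv -1 34 [[3.96, 0.3, 1.1], [4.11, 0.27, 0.97], None, [-0.56, 0.45, -0.7]]
uv -1 38 [[3.81, 0.41, 1.27], [3.91, 0.38, 1.19], [4.37, 0.3, 0.74], [-0.77, 0.39, -0.49]]
uv -1 42 [[3.73, 0.53, 1.38], [3.8, 0.49, 1.32], [4.13, 0.39, 1.01], [-1.05, 0.35, -0.2]]
49.9297795062684
```

```bash
cat >> plan.py <<'E'
import json
def ftor(x,z): return R.from_quat(quat(x,z))
def grasp2(M,sgn,phd,back,name):
    ph=np.radians(phd);q=gq(sgn,ph);Rq=R.from_quat(q);zt=Rq.as_matrix()[:,2];c=10*np.sin(np.pi/6-ph)
    set_gripper(50); env.reach(tcp(q,M+100*n,5),q); env.move_l(tcp(q,M+15*n,5),rate=150)
    hit=env.move_l(tcp(q,M-19*n,5),rate=30,f_stop=5)
    s=env.read_state(); dev=float((s["tool_pos"]+80*zt-(M-12*n))@n)-c
    print("hit",hit,"board height vs nominal",round(dev,1),np.round(s["force"],1),"t",s["time_s"])
    if not hit: return
    M=M+dev*n; env.move_l(s["tool_pos"]+back*n,rate=40)
    s=env.read_state(); t=Rq.inv().apply(M-s["tool_pos"]); print("M in tool",np.round(t,1)); t[1]=0
    set_gripper(10); s=env.read_state();print("w",s["width"],s["grip_force"])
    json.dump(dict(t=t.tolist(),rel=(ftor(sgn*u,n).inv()*Rq).as_quat().tolist()),open(name+".json","w"))
    p=s["tool_pos"]+40*n; env.move_l(p,rate=120); env.move_l([p[0],p[1],300],rate=200)
    s=env.read_state();print("w",s["width"],s["grip_force"],s["time_s"])
def placepose(name,target,th):
    g=json.load(open(name+".json"))
    Q=C*ftor([0,1,0],[-np.sin(th),0,np.cos(th)])*R.from_quat(g["rel"])
    return np.asarray(target)-Q.apply(g["t"]),Q.as_quat()
E
python3 - <<'E'
from plan import *
grasp2(UV,1,19,5.7,"uv")
st=env.read_state();cv2.imwrite("pics/g1.png",np.hstack([cv2.resize(viewer.camera("side")[60:340,150:430],(400,400)),cv2.resize(viewer.camera("wrist")[100:420,120:440],(400,400))]))
p_,q=placepose("uv",REAR,np.radians(13))
for dz in(0,210): print(np.round(p_+[0,0,dz]),env.ik(p_+[0,0,dz],q))
E
```

```text
hit True board height vs nominal -0.4 [-3.4 -0.7  8. ] t 7.9
M in tool [ 0.1  0.  75.5]
w 23.50682402466046 29.998633861541748
w 23.065465126345366 29.998620450496674 10.0417
[ 521. -212.   90.] [-0.38000682  0.62037906  2.00938655 -0.30334237  0.23399754 -0.16557222]
[ 521. -212.  300.] [-0.38000682  0.25277276  1.91800819 -0.10961267  0.68560769 -0.37614651]
```

View pics/g1.png

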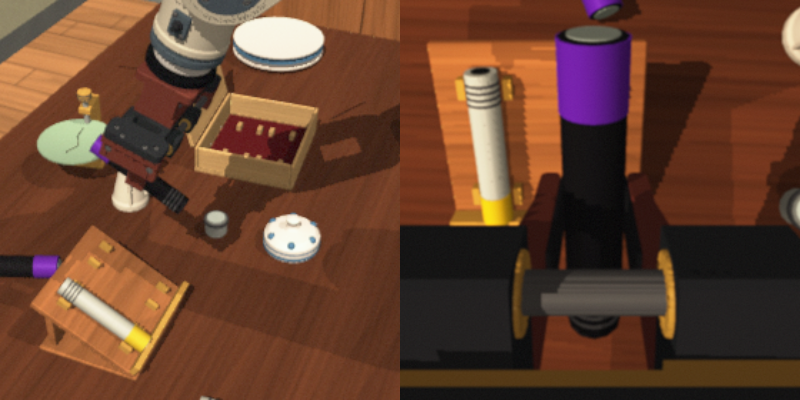

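```bash
cat >> plan.py <<'E'
def place(name,target,th,hov):
    p,q=placepose(name,target,th)
    env.reach(p+[0,0,hov],q); env.move_l(p+[0,0,14],rate=150); 
    s0=env.read_state();print("f before",np.round(s0["force"],1),s0["time_s"])
    hit=env.move_l(p-[0,0,5],rate=25,f_stop=4); s=env.read_state()
    print("hit",hit,"dz from nominal",np.round(s["tool_pos"]-p,1),np.round(s["force"],1),"w",s["width"])
    return p,q
E
python3 - <<'E'
from plan import *
g=json.load(open("uv.json"));p=viewer.camera_params("wrist")
d=R.from_quat(g["rel"]).inv().apply([1,0,0]);T=np.array(p["tool_from_camera"])
print("lens px expected",proj(T,p,np.array(g["t"])+65*d),"seen 276,129.6; per mm",proj(T,p,np.array(g["t"])+70*d))
place("uv",REAR+C.apply([-1.5,0,0]),np.radians(13),210)
cv2.imwrite("pics/p1.png",np.hstack([cv2.resize(viewer.camera("side")[60:240,230:410],(400,400),interpolation=2),cv2.resize(viewer.camera("scene")[100:260,120:280],(400,400),interpolation=2)]))
E
```

```text
lens px expected [274.72075617 133.05693733] seen 276,129.6; per mm [274.72147137 120.79485065]
f before [ 0.2 -0.1 -1.4] 13.6917
hit True dz from nominal [ 0.3 -0.  -0.5] [ 0.9 -0.7  1.9] w 23.297470425839876
```

View pics/p1.png

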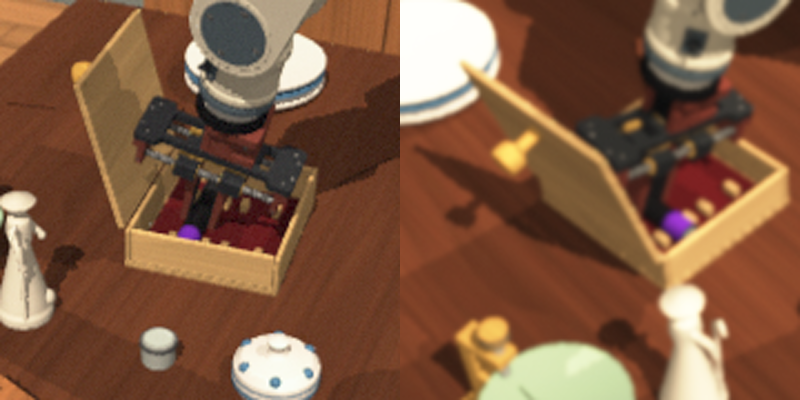

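```bash
cat >> plan.py <<'E'
def release(w):
    set_gripper(w); s=env.read_state(); print("open",np.round(s["force"],1),s["width"])
    p=s["tool_pos"]-40*R.from_quat(s["orientation"]).as_matrix()[:,2]; env.move_l(p,rate=100); env.move_l([p[0],p[1],290],rate=200)
E
python3 - <<'E'
from plan import *
release(33)
viewer_im=viewer.camera("wrist");cv2.imwrite("pics/r1.png",viewer_im)
grasp2(WH,-1,22,5,"wh")
s=env.read_state()
im=viewer.camera("wrist");cv2.imwrite("pics/g2.png",im)
g=json.load(open("wh.json"));p=viewer.camera_params("wrist")
d=R.from_quat(g["rel"]).inv().apply([1,0,0]);T=np.array(p["tool_from_camera"])
print("lens dir tool",d,"lens px",proj(T,p,np.array(g["t"])+65*d),"collar end px",proj(T,p,np.array(g["t"])+39*d+[0,0,-12]))
print([(a,c.tolist()) for a,c in blobs(mask(im,(20,120,90),(36,255,255)),100)])
pp,q=placepose("wh",FRONT,0)
for dz in(0,210): print(np.round(pp+[0,0,dz]),env.ik(pp+[0,0,dz],q))
cv2.imwrite("pics/v1.png",np.hstack([cv2.resize(viewer_im[20:340,120:440],(400,400)),cv2.resize(im[80:400,120:440],(400,400))]))
E
```

```text
open [ 1.6 -0.2  0.9] 32.51314526096389
hit True board height vs nominal 0.0 [-3.1 -0.8  7.1] t 20.0667
M in tool [ 0.  -0.  74.3]
w 23.084658776683135 29.99887526035309
w 23.21730566008553 29.99897539615631 22.2
lens dir tool [ 9.90268069e-01 -1.36019658e-17  1.39173101e-01] lens px [274.67377994 125.62554487] collar end px [274.66485767 187.51193044]
[(944, [253.2, 59.6]), (105, [293.5, 89.4]), (3041, [274.4, 158.8])]
[ 480. -241.   92.] [-0.53596477  0.64950889  1.88225941  0.17560605  0.69994408 -0.76851516]
[ 480. -241.  302.] [-0.53596477  0.32495067  1.78929192  0.12579093  1.11299632 -0.68945769]
```

View pics/v1.png

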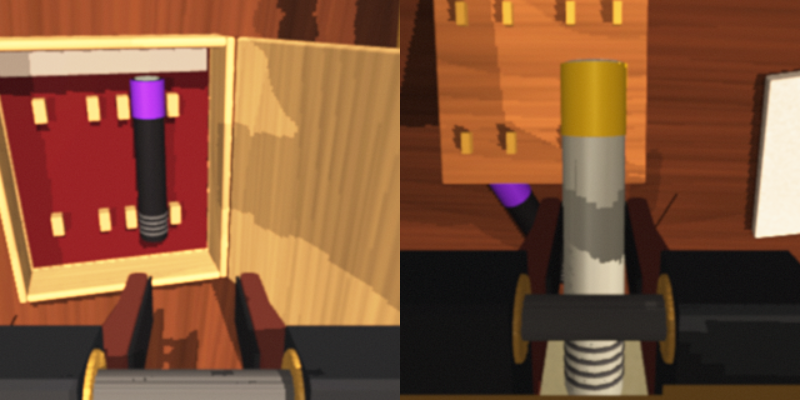

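```bash
python3 - <<'E'
from plan import *
place("wh",FRONT,0,210)
release(36)
s=env.read_state();im=viewer.camera("wrist");cv2.imwrite("pics/r2.png",im);print(s["time_s"],s["tool_pos"])
# lid closing plan check
qd=(C*R.from_quat(quat([1,0,0],[0,0,-1]))).as_quat(); qd2=(C*R.from_quat(quat([-1,0,0],[0,0,-1]))).as_quat()
for al in(1.9,1.6,1.2,.8,.4,0):
    e=np.array([-np.cos(al),0,np.sin(al)]);nn=np.array([np.sin(al),0,np.cos(al)])
    t=HINGE+C.apply(150*e+(8+10*np.sin(al))*nn+[0,-50,0])
    for q in(qd,qd2):
        j=env.ik(t+[0,0,80],q);print(al,np.round(t),None if j is None else np.round(j,2))
S,s=campose("scene"),campose("side")
# lid angle from free-edge corners
for nm,a,b in(("edge corner -y",(148,127),(297,68)),("knob",(167,160),(267,93))):
    x,e=tri([ray(S[1],S[0],a),ray(s[1],s[0],b)]);l=C.inv().apply(x-HINGE);print(nm,np.round(l,1),np.round(e,1),"al",np.pi-np.arctan2(l[2],l[0]))
E
```

```text
f before [-0.1 -0.5 -0.4] 25.5417
hit True dz from nominal [-0.   0.  -0.4] [ 1.  -0.   2.9] w 23.03893762519997
open [ 0.4 -0.  -0.3] 35.73729555463077
28.05 [ 479.61301352 -246.19312268  288.82517831]
1.9 [ 665. -264.  185.] [-0.39  0.59  1.44 -0.    1.11  1.08]
1.9 [ 665. -264.  185.] [-0.39  0.59  1.44 -0.    1.11 -2.06]
1.6 [ 623. -268.  198.] [-0.42  0.53  1.52 -0.    1.09  1.05]
1.6 [ 623. -268.  198.] [-0.42  0.53  1.52 -0.    1.09 -2.09]
1.2 [ 562. -273.  195.] [-0.47  0.46  1.65 -0.    1.04  1.01]
1.2 [ 562. -273.  195.] [-0.47  0.46  1.65 -0.    1.04 -2.14]
0.8 [ 507. -279.  167.] [-0.52  0.43  1.78 -0.    0.94  0.95]
0.8 [ 507. -279.  167.] [-0.52  0.43  1.78 -0.    0.94 -2.19]
0.4 [ 467. -282.  118.] [-0.57  0.46  1.88 -0.    0.81  0.91]
0.4 [ 467. -282.  118.] [-0.57  0.46  1.88 -0.    0.81 -2.23]
0 [ 451. -284.   56.] [-0.58  0.54  1.93 -0.    0.67  0.89]
0 [ 451. -284.   56.] [-0.58  0.54  1.93 -0.    0.67 -2.25]
edge corner -y [  38.4 -100.6  146.2] [4.5 4.5] al 1.8274769094856365
knob [ 73.7  10.4 131. ] [1.2 1.2] al 2.0831435257839104
```

View pics/r2.png

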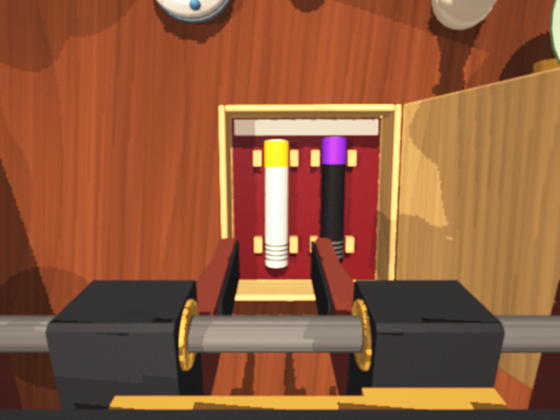

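```bash
python3 - <<'E'
from plan import *
qd=(C*R.from_quat(quat([1,0,0],[0,0,-1]))).as_quat()
def tip(al,extra=0):
    e=np.array([-np.cos(al),0,np.sin(al)]);nn=np.array([np.sin(al),0,np.cos(al)])
    return HINGE+C.apply(145*e+(8+extra+10*np.sin(al))*nn+[0,-50,0])+[0,0,80]
s=env.read_state()["tool_pos"]
env.move_l([s[0],s[1],350],rate=250); set_gripper(0)
a=tip(1.9)+C.apply([25,0,0]); 
env.reach([a[0],a[1],350],qd); env.move_l(a,rate=150)
print(env.read_state()["time_s"],np.round(env.read_state()["force"],1))
for al in np.arange(1.9,0.29,-.16):
    env.move_l(tip(al),rate=90); s=env.read_state(); print(round(al,2),np.round(s["force"],1))
print(s["time_s"])
for al in(.2,.1): env.move_l(tip(al),rate=50); print(al,np.round(env.read_state()["force"],1))
hit=env.move_l(tip(0)-[0,0,6],rate=25,f_stop=12)
s=env.read_state();print(hit,np.round(s["tool_pos"]-tip(0),1),np.round(s["force"],1),s["time_s"])
E
```

```text
31.5 [-0.3  0.1  0.1]
1.9 [ 0.6 -0.8  0.4]
1.74 [0.2 0.8 0.8]
1.58 [0.6 0.7 0.1]
1.42 [-0.6 -0.8  0.4]
1.26 [ 0.9 -0.4 -0.2]
1.1 [0.  0.  0.4]
0.94 [ 0.5  0.6 -0. ]
0.78 [0.4 0.4 0.6]
0.62 [ 0.1 -0.1 -1.2]
0.46 [0.3 0.5 0.9]
0.3 [-0.1  0.3  0.1]
36.0917
0.2 [-1.1  0.2 -0.5]
0.1 [-0.7 -0.3  0.1]
True [ 0.6 -0.1  0.2] [-1.6  1.4  9. ] 37.6417
```

```bash
python3 - <<'E'
from plan import *
s=env.read_state()["tool_pos"]; env.move_l(s+[0,0,200],rate=200)
env.reach([400,-480,330],down(0.3)); env.hold(.3)
print(env.read_state()["time_s"])
cv2.imwrite("pics/end.png",np.hstack([cv2.resize(viewer.camera("side")[60:300,200:440],(400,400),interpolation=2),cv2.resize(viewer.camera("scene")[80:320,120:360],(400,400),interpolation=2)]))
E
```

```text
39.925
```

View pics/end.png

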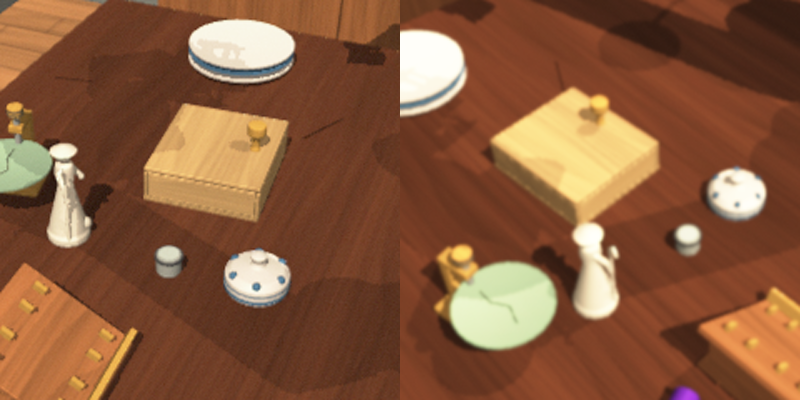

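The picture shows the lid flush on the case, with the knob at side-crop (257,135). The loupe, jar lid, figurine and clamped saucer are where they started.

```bash
python3 -c "
from station import workorder
print(workorder.sign_off())"
```

```text
the job is handed in; nothing more can be done
None
```

The job is handed in: both torches lie in the case with their lenses to the white strip (black in the rear groove, silver in the front), the lid is fully shut, and the four bystanders stand where they were, after about 40 s of robot time.

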